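# Turn the indexed tea stand to the next hole

### The job

Bring the next tea glass under the samovar tap: pull the sprung index pin up by its knob, swing the tray by that knob towards the samovar (counter-clockwise seen from above), and let the pin spring fully down into the second hole, then let go. Find the hole by feel without forcing the pin against the steel, and keep both glasses standing in their places on the tray; leave the samovar, teapot, sugar bowl and spare glass alone.

Things in the scene. Friction and masses are not known exactly. Their poses are not given: they have to be found in the camera images.
- axis (a point): the vertical turning axis of the tray, at the height of the tray's upper face (44 mm above the table). It carries a round wooden tray 224 mm across, 10 mm thick, with a brass bead round its rim 6 mm high.
- index_base: the fixed round dark wooden base under the tray, 356 mm across, 14 mm high; origin at the centre of its underside, below the tray's axis. On it lies a flat steel arc 36 mm wide, upper face 24 mm above the table, on a circle of 150 mm radius round the axis, with two pin holes, each 11 mm square and 10 mm deep. In the base's frame the arc runs from 126 to 244 degrees (from +x towards +y).
- first_hole (a point): mouth of the first hole, 24 mm above the table, at 150 degrees in the base's frame; the pin starts in it, under the arm.
- second_mark (a point): point on the arc's upper face at 210 degrees in the base's frame, 60 degrees counter-clockwise (from above) from the first hole: about where the second hole is. That hole is in a clamped steel block and lies up to 9.7 degrees (25 mm along the arc) to either side of this point, differently each time. The arc is flat and level before and after the hole and the pin slides on it.
- index_knob: upright dark steel knob with the flat-ended round pin (8 mm thick) under it, on the end of the steel arm that sticks out of the tray; knob 24 mm in diameter, 34 mm tall, its axis 150 mm from the tray's axis. Origin on the knob's axis, 54 mm below the knob's lower face: at table height when the pin is fully down. A spring presses the pin down with 6 N when down, 9 N when fully up.
- knob_top (a point): centre of the knob's top face, 88 mm above the table when the pin is fully down; the arm's collar below the knob tops out 50 mm above the table.
- plunger (a joint): how far the pin is pulled up, m: 0 fully down in a hole, about 0.010 when its tip rests on the steel arc, 0.016 at the upper stop. The spring takes it down whenever the knob is let go.
- tray (a joint): how far the tray has turned, rad, counter-clockwise from above: 0 with the pin in the first hole, about 1.05 (0.87 to 1.22) with the pin in the second; stops at -0.35 and 1.45. The bearing drags with about 0.1 N m and turns freely otherwise.
- glass_next: faceted drinking glass, 62 mm across the rim, 48 mm at the foot, 85 mm tall, 0.19 kg, loose on the tray 70 mm from the axis, 90 degrees counter-clockwise from the knob; origin at the middle of its foot. It is the one to come under the tap.
- glass_first: the other such glass, under the tap at the start, loose on the tray 70 mm from the axis, 150 degrees counter-clockwise from the knob; origin at the middle of its foot.
- spout (a point): mouth of the samovar's brass tap, 145 mm above the table, 16 mm above the rims of the glasses, 70 mm from the axis.
- teapot: white porcelain teapot standing on the table, about 130 mm across, 200 mm over spout and handle, 125 mm tall; origin under its middle. Bystander.
- sugar_bowl: white bowl, 90 mm across, 55 mm tall, on the table; origin under its middle. Bystander.
- spare_glass: a third faceted glass, 62 mm across, 85 mm tall, on the table; origin at the middle of its foot. Bystander.
- samovar: the brushed metal samovar, 310 mm tall (with its lid knob), up to 210 mm over its side handles, fixed beside the base; its foot 105 mm across. Origin at table height straight below the mouth of its tap; its upright middle line lies 165 mm from there along its own +x axis, which points away from the tray's axis.
There are look-alikes about, which are no part of the job. Leave any orange or turquoise look-alike of the glass_next alone.

How it is judged:
On the way, in this order (a step that is already met when the one before it is completed fails the run):
1. the pin is pulled clear of the first hole (value of joint plunger above 0.0095 m and value of joint tray below 0.12 rad), for 0.05 s.
2. the tray is carried well over towards the second hole with the pin up (value of joint plunger above 0.008 m and value of joint tray above 0.6 rad), for 0.05 s.
At the end, for the whole second after the job is handed in: The pin is fully down (within 3 mm) in the second hole (tray turned 0.85 to 1.25 rad) and the tray at rest; the next glass stands under the tap (foot within 30 mm of plumb below its mouth) and both glasses stand upright (within 0.1 rad) and at rest on the tray (value of joint plunger below 0.003 m and value of joint tray between 0.85 and 1.25 rad and velocity of joint tray between -0.03 and 0.03 rad/s and horizontal distance between glass_next and spout below 0.03 m and angle between each of glass_next, glass_first's own z axis and vertical below 0.1 rad and z of each of glass_next, glass_first in the frame of index_base above 0.04 m and linear speed of each of glass_next, glass_first below 0.02 m/s); the robot touches nothing.
It fails at once if the pin is forced against the steel of the base (over 30 N) (contact force between index_knob and index_base above 30 N).
It fails at once if a glass on the tray tips (over 0.4 rad) (angle between any of glass_next, glass_first's own z axis and vertical above 0.4 rad).
It fails at once if a glass on the tray slides out of its place (20 mm nearer to or farther from the axis) (horizontal distance between any of glass_next, glass_first and axis below 0.05 m or horizontal distance between any of glass_next, glass_first and axis above 0.09 m).
It fails at once if the teapot, sugar bowl or spare glass is moved (over 20 mm) (distance of any of teapot, sugar_bowl, spare_glass from where it was at the start of the episode above 0.02 m).
It fails at once if the samovar is struck (over 5 N) (contact force between any of the fingers, the arm and samovar above 5 N).
It also fails if it takes over 51 s, if anything falls off the work surface, if the arm or the gripper's body presses on something with over 40 N, if the wrist force passes 120 N, or if a joint passes its speed limit or range.

### The arm

A 6-joint arm with a two-finger parallel gripper is mounted at the origin on the work surface. World frame = base frame: x ahead of the robot, y to its left, z up, the work surface at z = 0. Lengths are in m, angles in rad, forces in N, time in s.
With the tool pointing down it reaches from about 0.3 to 0.775 m from the base axis. Payload 14.6 kg.
Tool frame: the origin (TCP) lies between the finger pads; the fingertips stand 8 mm ahead of it and the grasp point (between the pads) lies 11 mm behind it; x points along the fingers, y is the direction in which the jaws open and shut, and the axes are right-handed (so a half turn about x gives the same grasp; the last joint's range is limited). The gripper opens to 94 mm and grips with 3 to 60 N. Pads are 16 mm wide; open, the fingers measure 119 mm over their backs; the gripper's body (75 mm by 177 mm) begins 78 mm behind the grasp point.
Start: joints at [1.107, 0.3, 1.521, -0, 1.321, -0.067], TCP at [0.213, 0.507, 0.213] pointing down, gripper open.
Joint ranges: [-3.03, 3.03], [-0.79, 2.21], [0.23, 2.52], [-1.04, 4.18], [0, 3.07], [-2.55, 2.55]. Speed limits (rad/s): [2.22, 2.22, 2.57, 3.14, 3.14, 3.14].

### API

Orientations are given as [roll, pitch, yaw] about the fixed x, y, z axes, in that order (R = Rz(yaw) Ry(pitch) Rx(roll)).
In Python, from station import ctrl gives the robot as it stands.
- The arm moves only by the shell command python3 -m creep 'ROWS' [FORCE]. ROWS is a JSON object of lists of equal length, an entry for each row: "hand": the closure, from -1 (fully open) to 1 (shut); "slide": the shift along the tool's x, y, z in m, a list of three; "spin": the turn about the tool's x in degrees. A call has 1 to 12 rows; each row is the pose to reach, as a shift and turn from the pose commanded when the call began, along the tool's axes at that moment; what a row does not reach only later rows make up. A row lasts 1/12 s, in which the tool goes at most 41.7 mm and 7.16 degrees, less where a joint would pass 70% of its speed; a pose out of reach is approached as far as the arm can. A call with a gripper value outside its range is refused whole. The fingers move at their own pace and stop on an object; FORCE is the grip in N (left out, the last holds). Time passes only in rows, so rows that repeat a pose let the fingers close. It gives the time, the measured TCP pose, the force and the opening at its end, in the units of the state.
- ctrl.get_obs(): the state, without advancing time (a new reading comes with each control period).
- ctrl.camera(name): name is "side" or "top"; returns the picture (384x512x3 uint8, red, green, blue); there is no depth.
- ctrl.calibration(name): a dict with "K" (3x3 intrinsics, pixels), "R" (3x3) and "t" (3): a world point X has camera coordinates R X + t. Camera axes: x right, y down, z forward; pixel columns grow to the right and rows downward; lengths in m; the calibration is good to about 2 mm. A picture is of the moment at which its call begins. calibration takes no time and is no camera call.
- ctrl.hand_in(): hands the job in, once; it reports no verdict.
The state is a dict: "time_s": time; "qpos": joint angles; "joint_vel": joint speeds; "tau": joint torques, N m; "ee_pos": TCP position; "eef_rot": TCP orientation; "force": force on the tool from outside, world axes, zero at the start; "moment": the same for the moment, N m; "grip_width": finger opening in m.
Only numpy, scipy, OpenCV 4.12 (cv2) and the standard library are available. Lean on these libraries where they do the work, as an engineer would, in place of code of your own. Each camera call takes 0.05 s, during which the arm holds its last target.

## Working session

There is one attempt and no reset: what is moved stays moved. The work goes in short steps, Python scripts to look and compute and a shell command to move; the robot and the scene stay as the last step left them, time stands still between calls to the robot, and variables do not carry over. Pictures are saved under pics/ and viewed, and the job is handed in when it is done.

```bash
ls; mkdir -p pics
python3 - <<'E'
from station import ctrl
import cv2
o=ctrl.get_obs()
print(o)
for n in("side","top"):
    im=ctrl.camera(n); cv2.imwrite(f"pics/{n}0.png",im[:,:,::-1]); c=ctrl.calibration(n); print(n,c)
E
```

```text
pics
{'time_s': 0.0, 'qpos': array([ 1.10743281e+00,  3.00483023e-01,  1.52153454e+00, -1.51273193e-05,
        1.32072027e+00, -6.66229298e-02]), 'joint_vel': array([ 0.00104702, -0.00241664,  0.00032495,  0.00010427, -0.00171549,
       -0.00014599]), 'tau': array([-1.33358819e-03, -5.31824470e+01, -3.52719426e+01,  7.06800004e-02,
        2.45752058e-02, -8.07385049e-05]), 'ee_pos': array([0.212438  , 0.50705594, 0.21289948]), 'eef_rot': array([-1.62462506,  1.56965105, -2.0213619 ]), 'force': array([ 0.34137461, -0.23538595, -0.13565324]), 'moment': array([ 0.01665543, -0.00644918, -0.03492201]), 'grip_width': 0.0943675715060489}
side {'K': array([[361.5587856 ,   0.        , 255.94899875],
       [  0.        , 361.5587856 , 187.80078949],
       [  0.        ,   0.        ,   1.        ]]), 'R': array([[ 0.96378806, -0.2659345 ,  0.01978421],
       [-0.16785577, -0.66263562, -0.72988936],
       [ 0.20721249,  0.70013776, -0.68327893]]), 't': array([-0.50339137,  0.21062866,  0.8668079 ])}
top {'K': array([[483.49096345,   0.        , 253.22345655],
       [  0.        , 483.49096345, 191.09089477],
       [  0.        ,   0.        ,   1.        ]]), 'R': array([[ 0.00739805, -0.99982421,  0.01722868],
       [-0.98211254, -0.01050658, -0.1880015 ],
       [ 0.18814947, -0.01552966, -0.98201762]]), 't': array([0.05494843, 0.51842981, 1.12869496])}
```

View pics/side0.png

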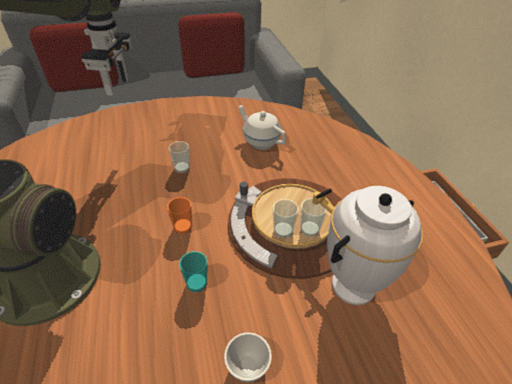

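View pics/top0.png

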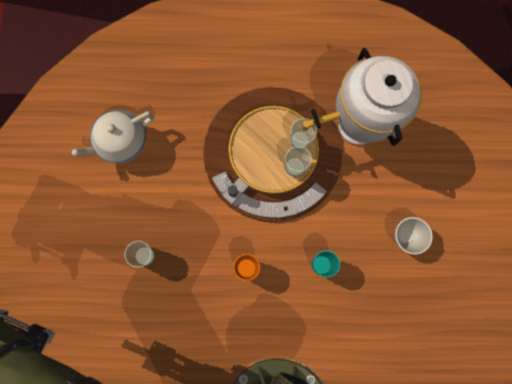

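```bash
cat > h.py <<'E'
import numpy as np
from station import ctrl
def ray(n,u,v):
    c=ctrl.calibration(n);R=c["R"];C=-R.T@c["t"];d=R.T@np.linalg.inv(c["K"])@[u,v,1];return C,d/np.linalg.norm(d)
def plane(n,u,v,z):
    C,d=ray(n,u,v);return C+d*(z-C[2])/d[2]
def tri(a,b):
    C1,d1=ray("side",*a);C2,d2=ray("top",*b)
    A=np.stack([d1,-d2],1);s=np.linalg.lstsq(A,C2-C1,rcond=None)[0]
    p,q=C1+s[0]*d1,C2+s[1]*d2;return (p+q)/2,np.linalg.norm(p-q)
def proj(n,X):
    c=ctrl.calibration(n);x=c["K"]@(c["R"]@np.array(X)+c["t"]);return x[:2]/x[2]
E
python3 - <<'E'
import cv2
s=cv2.imread("pics/side0.png");t=cv2.imread("pics/top0.png")
cv2.imwrite("pics/s0c.png",cv2.resize(s[165:280,220:350],None,fx=6,fy=5*1.2,interpolation=cv2.INTER_CUBIC)[:600])
cv2.imwrite("pics/t0c.png",cv2.resize(t[80:225,195:350],None,fx=5,fy=5,interpolation=cv2.INTER_CUBIC)[:,:][125:])
E
```

```text
(no output)
```

View pics/s0c.png

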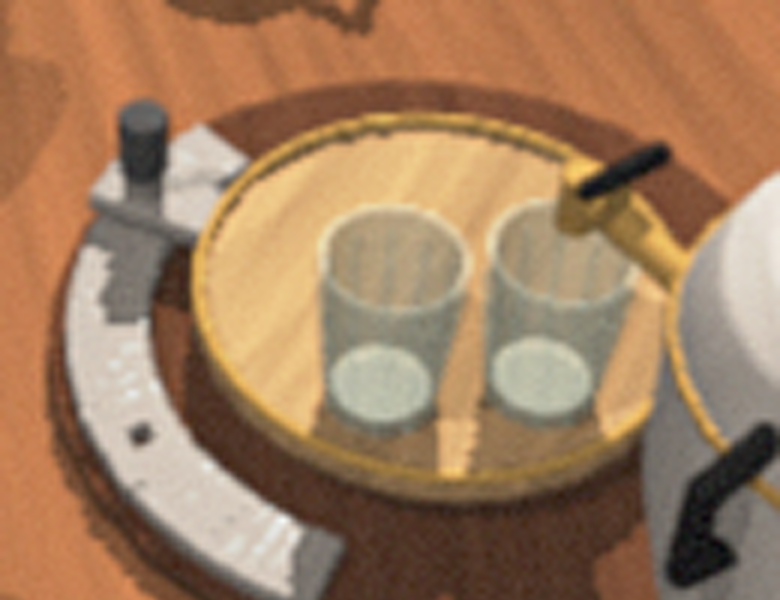

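View pics/t0c.png

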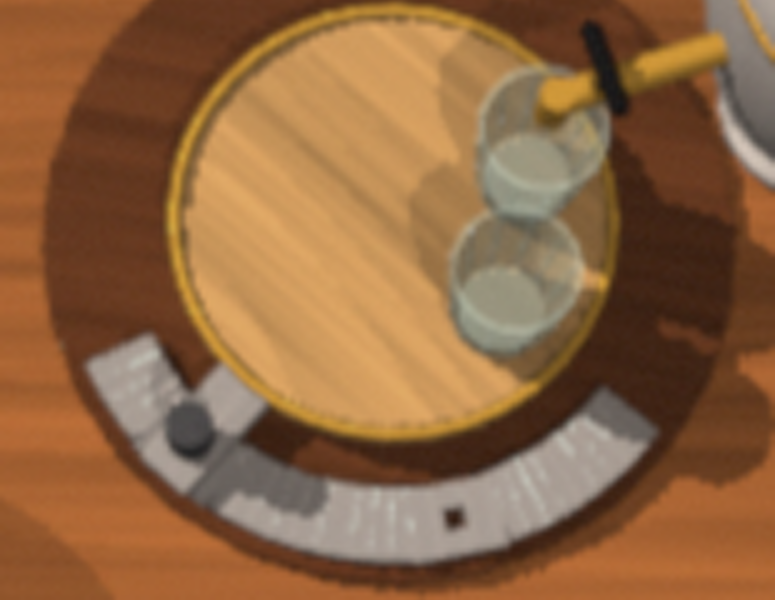

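Run:
```python
from h import *
import cv2
t=cv2.imread("pics/top0.png")
def circ(P):
    A=np.c_[2*P[:,:2],np.ones(len(P))];s=np.linalg.lstsq(A,(P[:,:2]**2).sum(1),rcond=None)[0]
    return s[:2],np.sqrt(s[2]+s[0]**2+s[1]**2)
# rim outer edge points read from the crop by colour: tray wood+bead bright/orange-yellow
hsv=cv2.cvtColor(t,cv2.COLOR_BGR2HSV)
m=((hsv[...,0]>13)&(hsv[...,0]<28)&(hsv[...,1]>80)&(hsv[...,2]>110)).astype(np.uint8)*255
m[:, 330:]=0; m[:100]=0;m[200:]=0
k=max(cv2.findContours(m,cv2.RETR_EXTERNAL,cv2.CHAIN_APPROX_NONE)[0],key=cv2.contourArea)[:,0,:]
P=np.array([plane("top",u,v,0.05) for u,v in k])
for i in range(6):
    c,r=circ(P);e=abs(np.hypot(*(P[:,:2]-c).T)-r);P=P[e<max(0.002,2*np.median(e))]
print("tray",c,r,len(P),len(k), "mean px", k.mean(0))
kn,e=tri((243.8,184.2),(232.9,189.8));print("knob top",kn,e)
ho,e=tri((243.5,237.2),(286.2,208.6));print("hole",ho,e)
for p in(kn,ho):
    d=p[:2]-c;print(np.hypot(*d),np.degrees(np.arctan2(d[1],d[0])))
for z in(.024,):print("hole plane",plane("top",286.2,208.6,z),plane("side",243.5,237.2,z))
print("knob plane .088",plane("top",232.9,189.8,.088),plane("side",243.8,184.2,.088))
sp=plane("top",195+545/5,105+105/5,.15);print("spout",sp)
# other side: rim triangulated checks
for n,uv in(("axis@.05",[*c,.05]),):print(n,proj("side",uv),proj("top",uv))
```

```text
tray [0.62672847 0.01244464] 0.1110395673710758 232 463 mean px [284.82721382 148.40172786]
knob top [0.51467661 0.10808493 0.08519895] 0.0023052191172038303
hole [ 0.48085336 -0.02278196  0.02326412] 0.002587794045460321
0.14731831685737065 139.5180529626215
0.15006819034479418 -166.42386207702864
hole plane [ 0.47943115 -0.02264687  0.024     ] [ 0.48202729 -0.02325819  0.024     ]
knob plane .088 [0.51296177 0.10807678 0.088     ] [0.51513222 0.10527866 0.088     ]
spout [ 0.65116951 -0.05368019  0.15      ]
axis@.05 [292.55142418 210.39319267] [272.60799653 148.03698898]
```

```bash
cat >> h.py <<'E'
from scipy.spatial.transform import Rotation as Ro
AX=np.array([.6267,.0124]); KN=np.array([.5137,.109])
def pose():
    o=ctrl.get_obs();return o["ee_pos"],Ro.from_euler("xyz",o["eef_rot"]).as_matrix()
def go(X,jaw=None):
    p,R=pose();print("T",ctrl.get_obs()["time_s"],"at",p.round(4),"slide",(R.T@(np.array(X)-p)*1000).round(1),"mm")
    yw=np.degrees(np.arctan2(R[1,1],R[0,1]))
    if jaw is not None:
        print("yaw of y",yw,"spin needed",[round(-(((jaw-yw)+a+180)%360-180),1) for a in(0,180)], "q6",ctrl.get_obs()["qpos"][5])
E
python3 - <<'E'
from h import *
print(pose()[1].round(3))
go([*KN,.14],139.5+90)
E
```

```text
[[-0.     0.386  0.922]
 [-0.001  0.922 -0.386]
 [-1.    -0.001 -0.   ]]
T 0.1 at [0.2125 0.5071 0.2129] slide [  73.2 -250.6  431.7] mm
yaw of y 67.26539222787626 spin needed [np.float64(-162.2), np.float64(17.8)] q6 -0.06662145842958438
```

```bash
python3 -m creep '{"hand":[-1,-1,-1,-1,-1,-1,-1,-1,-1,-1,-1,-1],"slide":[[0,-0.01,0.018],[0,-0.03,0.052],[0,-0.05,0.086],[0,-0.07,0.12],[0,-0.09,0.155],[0,-0.11,0.19],[0,-0.13,0.224],[0,-0.15,0.258],[0,-0.17,0.293],[0,-0.19,0.327],[0,-0.205,0.353],[0,-0.215,0.37]],"spin":[0,2,4,6,8,10,12,14,16,18,18,18]}' 25
python3 - <<'E'
from h import *
go([*KN,.14],139.5+90)
E
```

```text
time_s: 1.1
ee_pos: [0.472, 0.1634, 0.2132]
eef_rot: [-1.604, 1.57, -2.317]
force: [0.3, -0.0, 0.9]
grip_width: 0.0939
T 1.1 at [0.472  0.1634 0.2132] slide [ 73.2 -13.8  67.2] mm
yaw of y 49.13711347331712 spin needed [np.float64(179.6), np.float64(-0.4)] q6 -0.5973638907471562
```

```bash
python3 -m creep '{"hand":[-1,-1,-1,-1,-1,-1,-1,-1],"slide":[[0.01,-0.003,0.02],[0.02,-0.008,0.04],[0.03,-0.012,0.055],[0.045,-0.014,0.064],[0.06,-0.014,0.067],[0.07,-0.014,0.067],[0.073,-0.014,0.067],[0.073,-0.014,0.067]],"spin":[0,0,0,0,0,0,0,0]}'
python3 - <<'E'
from h import *
import cv2
s=ctrl.camera("side");t=ctrl.camera("top")
cv2.imwrite("pics/s1.png",s[:,:,::-1]);cv2.imwrite("pics/t1.png",t[:,:,::-1])
a=cv2.resize(s[130:250,200:300],None,fx=4,fy=4,interpolation=cv2.INTER_CUBIC);b=cv2.resize(t[120:240,180:280],None,fx=4,fy=4,interpolation=cv2.INTER_CUBIC)
cv2.imwrite("pics/c1.png",np.hstack([a,b])[:,:,::-1])
go([*KN,.062],139.5+90)
E
```

```text
time_s: 1.77
ee_pos: [0.5119, 0.1119, 0.1399]
eef_rot: [-2.298, 1.569, -3.009]
force: [1.0, 0.8, 0.3]
grip_width: 0.0938
T 1.8667 at [0.5125 0.112  0.1411] slide [79.1 -1.5  2.9] mm
yaw of y 49.29566912757155 spin needed [np.float64(179.8), np.float64(-0.2)] q6 -0.715003047427036
```

View pics/c1.png

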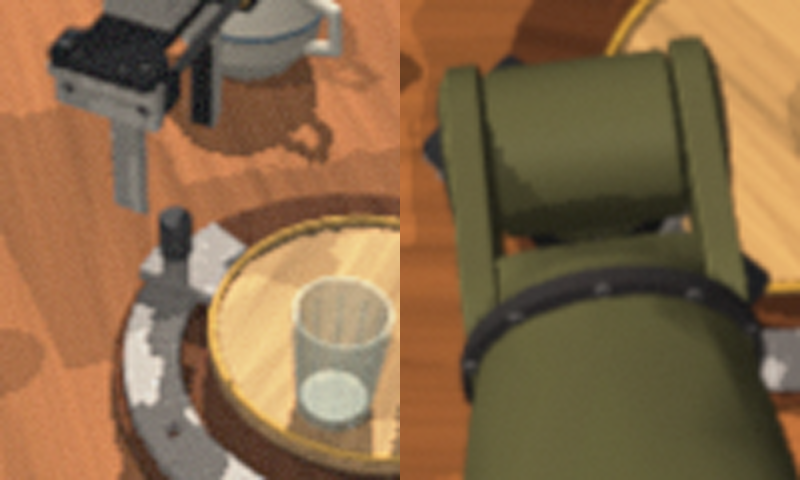

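Look-alikes for the knob, by side-view pixel: the samovar lid knob (385,200), the tap handle (322,195) and the upright dark knob on the tray arm (244,184). By the description it is the one on the tray arm, and the crop confirms this, with the open fingers straddling it. The orange (180,215) and turquoise (195,270) glasses are not involved. I'm descending now.

```bash
python3 -m creep '{"hand":[-1,-1,-1,-1,-1,-1,-1,-1],"slide":[[0.01,0,0.001],[0.025,-0.001,0.002],[0.04,-0.001,0.002],[0.055,-0.001,0.002],[0.066,-0.001,0.002],[0.074,-0.001,0.002],[0.077,-0.001,0.002],[0.077,-0.001,0.002]],"spin":[0,0,0,0,0,0,0,0]}'
python3 - <<'E'
from h import *
import cv2
s=ctrl.camera("side")
cv2.imwrite("pics/c2.png",cv2.resize(s[130:250,190:310],None,fx=5,fy=5,interpolation=cv2.INTER_CUBIC)[:,:,::-1])
go([*KN,.062],139.5+90)
E
```

```text
time_s: 2.53
ee_pos: [0.5131, 0.1096, 0.0631]
eef_rot: [-2.283, 1.57, -2.994]
force: [0.4, -0.3, -0.0]
grip_width: 0.094
T 2.5833 at [0.5134 0.1096 0.0637] slide [ 1.7 -0.3  0.7] mm
yaw of y 49.271334038893556 spin needed [np.float64(179.8), np.float64(-0.2)] q6 -0.7192973068190577
```

View pics/c2.png

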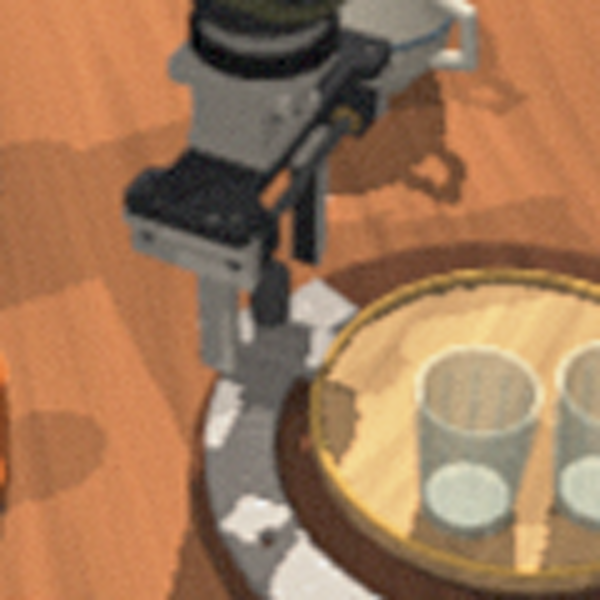

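```bash
python3 -m creep '{"hand":[0,0.3,0.4,0.5,0.6,0.7,0.8,0.8],"slide":[[0,0,0],[0,0,0],[0,0,0],[0,0,0],[0,0,0],[0,0,0],[0,0,0],[0,0,0]],"spin":[0,0,0,0,0,0,0,0]}' 6
python3 - <<'E'
from h import *
o=ctrl.get_obs();p,R=pose();print(p,"tool force",R.T@o["force"],o["moment"],o["grip_width"])
E
```

```text
time_s: 3.25
ee_pos: [0.5132, 0.1096, 0.0635]
eef_rot: [-0.63, 1.571, -1.341]
force: [0.2, -0.7, -0.2]
grip_width: 0.044
[0.51321177 0.1095776  0.06345888] tool force [ 0.17672179 -0.44617835  0.59623796] [ 0.01674977 -0.00450051 -0.01949391] 0.0439953442291061
```

```bash
python3 -m creep '{"hand":[0.8,0.8,0.8,0.8,0.8,0.8],"slide":[[0,0,0],[0,0,0],[0,0,0],[0,0,0],[0,0,0],[0,0,0]],"spin":[0,0,0,0,0,0]}' 6
python3 - <<'E'
from h import *
o=ctrl.get_obs();p,R=pose();print(p,"tool force",R.T@o["force"],o["moment"],o["grip_width"])
E
```

```text
time_s: 3.75
ee_pos: [0.5132, 0.1096, 0.0634]
eef_rot: [2.636, 1.571, 1.925]
force: [1.2, 0.3, -0.0]
grip_width: 0.0234
[0.51320313 0.10958831 0.06342778] tool force [0.0472005  0.97056915 0.71979777] [-0.03731272  0.01190665 -0.0197346 ] 0.023431661092591694
```

```bash
python3 -m creep '{"hand":[0.8,0.8,0.8,0.8,0.8,0.8,0.8,0.8,0.8],"slide":[[0,0,0],[0,0,0],[-0.003,0,0],[-0.006,0,0],[-0.009,0,0],[-0.012,0,0],[-0.013,0,0],[-0.013,0,0],[-0.013,0,0]],"spin":[0,0,0,0,0,0,0,0,0]}' 25
python3 - <<'E'
from h import *
import cv2
o=ctrl.get_obs();p,R=pose();print(p,"tool force",R.T@o["force"],o["force"],o["moment"],o["grip_width"])
s=ctrl.camera("side")
cv2.imwrite("pics/c3.png",cv2.resize(s[150:230,210:290],None,fx=7,fy=7,interpolation=cv2.INTER_CUBIC)[:,:,::-1])
E
```

```text
time_s: 4.5
ee_pos: [0.5131, 0.1095, 0.0764]
eef_rot: [-2.028, 1.57, -2.739]
force: [0.2, -2.3, -7.4]
grip_width: 0.0239
[0.51307052 0.10950862 0.07635229] tool force [ 7.3664428  -1.62224787  1.6138971 ] [ 0.16201189 -2.28335137 -7.36619917] [-0.37878    -0.23499117  0.0433929 ] 0.0238564401744832
```

View pics/c3.png

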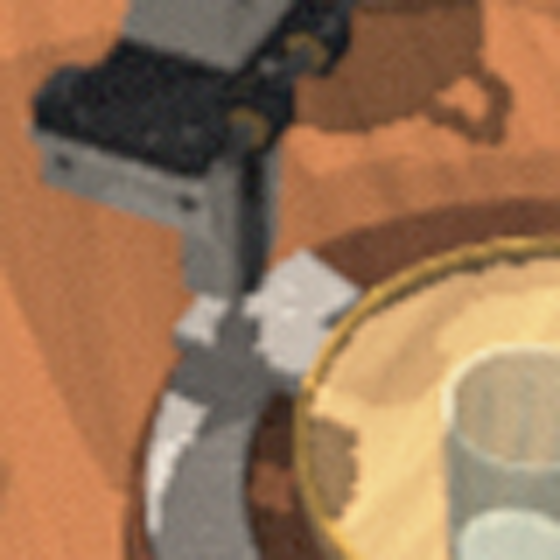

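```bash
python3 -m creep '{"hand":[0.8,0.8,0.8,0.8,0.8,0.8,0.8],"slide":[[-0.001,0,0],[-0.0015,0,0],[-0.0015,0,0],[-0.0015,-0.0015,0],[-0.0015,-0.004,0.0001],[-0.0015,-0.007,0.0002],[-0.0015,-0.008,0.0002]],"spin":[0,0,0,-0.5,-1.5,-2.5,-3]}'
python3 - <<'E'
from h import *
import cv2
o=ctrl.get_obs();p,R=pose();print(p,"tool force",R.T@o["force"],o["force"],o["moment"],o["grip_width"])
d=p[:2]-AX;print(np.hypot(*d),np.degrees(np.arctan2(d[1],d[0])))
E
```

```text
time_s: 5.13
ee_pos: [0.5079, 0.1031, 0.0779]
eef_rot: [2.364, 1.571, 1.707]
force: [0.4, -0.6, -9.0]
grip_width: 0.0235
[0.50787255 0.10310775 0.07794922] tool force [ 8.97266394 -0.18767529  0.7062377 ] [ 0.44459482 -0.57913753 -8.97271571] [-0.04719089 -0.33314254  0.00899251] 0.02351771177375874
0.14949200508069524 142.64344779159558
```

```bash
python3 -m creep '{"hand":[0.8,0.8,0.8,0.8,0.8,0.8,0.8,0.8,0.8,0.8,0.8,0.8],"slide":[[0,-0.0052,0.0001],[0,-0.0131,0.0006],[0,-0.0235,0.0018],[0,-0.0337,0.0038],[0,-0.0439,0.0066],[0,-0.0538,0.010],[0,-0.0634,0.0141],[0,-0.0727,0.0188],[0,-0.0817,0.0242],[0,-0.0903,0.0302],[0,-0.0964,0.0351],[0,-0.1004,0.0385]],"spin":[-2,-5,-9,-13,-17,-21,-25,-29,-33,-37,-40,-42]}'
python3 - <<'E'
from h import *
import cv2
s=ctrl.camera("side");t=ctrl.camera("top")
o=ctrl.get_obs();p,R=pose();print(p,"tool force",R.T@o["force"],o["force"],o["moment"],o["grip_width"])
d=p[:2]-AX;print(np.hypot(*d),np.degrees(np.arctan2(d[1],d[0]))%360, np.degrees(np.arctan2(R[1,1],R[0,1])))
cv2.imwrite("pics/c4.png",cv2.resize(s[140:290,200:350],None,fx=4,fy=4,interpolation=cv2.INTER_CUBIC)[:,:,::-1])
E
```

```text
time_s: 6.13
ee_pos: [0.4766, -0.0002, 0.0779]
eef_rot: [2.853, 1.57, 2.931]
force: [-0.9, 0.4, -9.6]
grip_width: 0.0234
[ 4.76626698e-01 -1.87726650e-04  7.78538120e-02] tool force [ 8.84500191 -0.58439436 -3.10778876] [-3.06533149 -0.81432239 -8.8416372 ] [-0.22631937  0.39585839 -0.0657553 ] 0.023572476982143546
0.15060028867906697 184.79458599144212 94.27041135347412
```

View pics/c4.png

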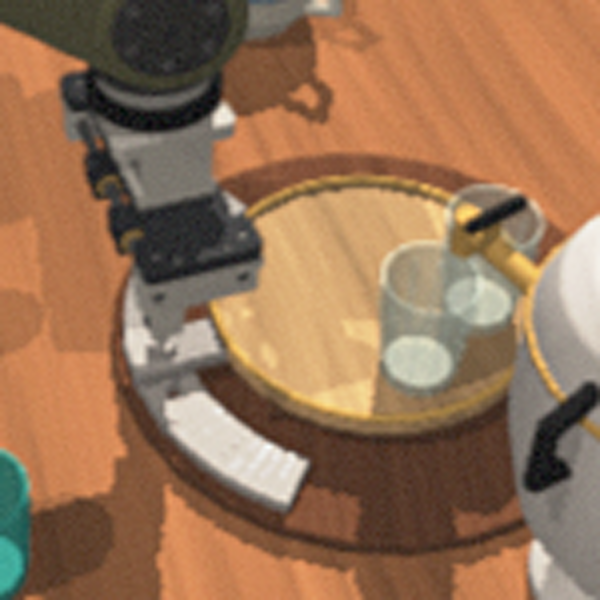

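```bash
python3 -m creep '{"hand":[0.8,0.8,0.8,0.4,0.4,0.4,0.4],"slide":[[0.0015,0,0],[0.003,0,0],[0.004,0,0],[0.004,0,0],[0.004,0,0],[0.004,0,0],[0.004,0,0]],"spin":[0,0,0,0,0,0,0]}'
python3 - <<'E'
from h import *
o=ctrl.get_obs();p,R=pose();print(p,"tool force",R.T@o["force"],o["moment"],o["grip_width"])
d=p[:2]-AX;print(np.hypot(*d),np.degrees(np.arctan2(d[1],d[0]))%360, np.degrees(np.arctan2(R[1,1],R[0,1])))
E
```

```text
time_s: 6.82
ee_pos: [0.4779, 0.0005, 0.0746]
eef_rot: [-0.087, 1.569, -0.013]
force: [-0.4, -0.2, 0.3]
grip_width: 0.0283
[0.47786347 0.00053434 0.07461722] tool force [-0.25362767 -0.15752238 -0.38364109] [ 0.02153401 -0.01701645  0.0154868 ] 0.02826365391170904
0.14930876234588691 184.55813618038775 94.26905183906176
```

```bash
python3 -m creep '{"hand":[0.4,0.4,0.4,0.4,0.4,0.4,0.4,0.4,0.4,0.4,0.4,0.4],"slide":[[0,-0.001,0],[0,-0.002,0],[0,-0.003,0],[0,-0.004,0.0001],[0,-0.005,0.0001],[0,-0.006,0.0001],[0,-0.007,0.0002],[0,-0.008,0.0002],[0,-0.009,0.0003],[0,-0.01,0.0003],[0,-0.011,0.0004],[0,-0.012,0.0005]],"spin":[-0.4,-0.8,-1.1,-1.5,-1.9,-2.3,-2.7,-3.1,-3.4,-3.8,-4.2,-4.6]}'
python3 - <<'E'
from h import *
o=ctrl.get_obs();p,R=pose();print(p,"tool force",R.T@o["force"],o["moment"],o["grip_width"])
d=p[:2]-AX;print(np.hypot(*d),np.degrees(np.arctan2(d[1],d[0]))%360, np.degrees(np.arctan2(R[1,1],R[0,1])))
E
```

```text
time_s: 7.82
ee_pos: [0.4787, -0.011, 0.0742]
eef_rot: [1.126, 1.57, 1.281]
force: [-0.2, 6.8, 1.8]
grip_width: 0.0283
[ 0.47865219 -0.0109695   0.07415267] tool force [-1.75956942  6.73149011  0.8957934 ] [ 1.38452711  0.08262433 -0.02978087] 0.02825052648201857
0.1498809080459394 188.97018299648332 98.90140806196123
```

Run:
```python
from h import *
import cv2
s=ctrl.camera("side")
cv2.imwrite("pics/c5.png",cv2.resize(s[180:280,210:310],None,fx=6,fy=6,interpolation=cv2.INTER_CUBIC)[:,:,::-1])
o=ctrl.get_obs();p,R=pose();print(p,"tool force",R.T@o["force"])
```

```text
[ 0.47865256 -0.01114863  0.07412259] tool force [-2.06422452  5.10709049  1.05841455]
```

View pics/c5.png

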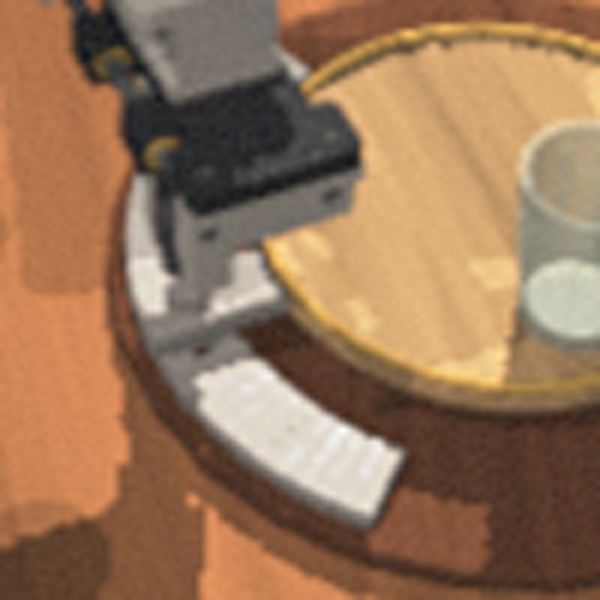

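```bash
python3 -m creep '{"hand":[0.4,0.4,0.4,0.4,0.4,0.4,0.4,0.4,0.4,0.4],"slide":[[0,-0.001,0],[0,-0.002,0],[0,-0.003,0],[0,-0.004,0.0001],[0,-0.005,0.0001],[0,-0.006,0.0001],[0,-0.007,0.0002],[0,-0.008,0.0002],[0,-0.009,0.0003],[0,-0.01,0.0003]],"spin":[-0.4,-0.8,-1.1,-1.5,-1.9,-2.3,-2.7,-3.1,-3.4,-3.8]}'
python3 - <<'E'
from h import *
o=ctrl.get_obs();p,R=pose();print(p,"tool force",R.T@o["force"],o["moment"],o["grip_width"])
d=p[:2]-AX;print(np.hypot(*d),np.degrees(np.arctan2(d[1],d[0]))%360, np.degrees(np.arctan2(R[1,1],R[0,1])))
E
```

```text
time_s: 8.7
ee_pos: [0.4803, -0.021, 0.0739]
eef_rot: [1.55, 1.57, 1.771]
force: [1.1, 5.2, -3.1]
grip_width: 0.0281
[ 0.48030222 -0.02096983  0.07386075] tool force [3.09712931 4.84013332 2.21042158] [ 0.74492074 -0.09034192 -0.07760411] 0.028077789280996735
0.15015277784294637 192.84058402184823 102.69765332112044
```

```bash
python3 -m creep '{"hand":[0.4,0.4,0.4,0.4],"slide":[[0,-0.0005,0],[0,-0.001,0],[0,-0.0015,0],[0,-0.002,0]],"spin":[-0.2,-0.4,-0.6,-0.8]}'
python3 - <<'E'
from h import *
import cv2
o=ctrl.get_obs();p,R=pose();print(p,"tool force",R.T@o["force"],o["moment"],o["grip_width"])
d=p[:2]-AX;print(np.hypot(*d),np.degrees(np.arctan2(d[1],d[0]))%360, np.degrees(np.arctan2(R[1,1],R[0,1])))
s=ctrl.camera("side")
cv2.imwrite("pics/c6.png",cv2.resize(s[180:280,210:310],None,fx=6,fy=6,interpolation=cv2.INTER_CUBIC)[:,:,::-1])
E
```

```text
time_s: 9.03
ee_pos: [0.4808, -0.0235, 0.074]
eef_rot: [-1.703, 1.571, -1.468]
force: [-0.7, 0.5, -1.2]
grip_width: 0.0284
[ 0.4808343  -0.02347216  0.07397294] tool force [ 1.23992569  0.66521521 -0.59601982] [0.15830537 0.06785476 0.03216286] 0.02839831055197381
0.15021189655106232 193.81633747178444 103.47712858909904
```

View pics/c6.png

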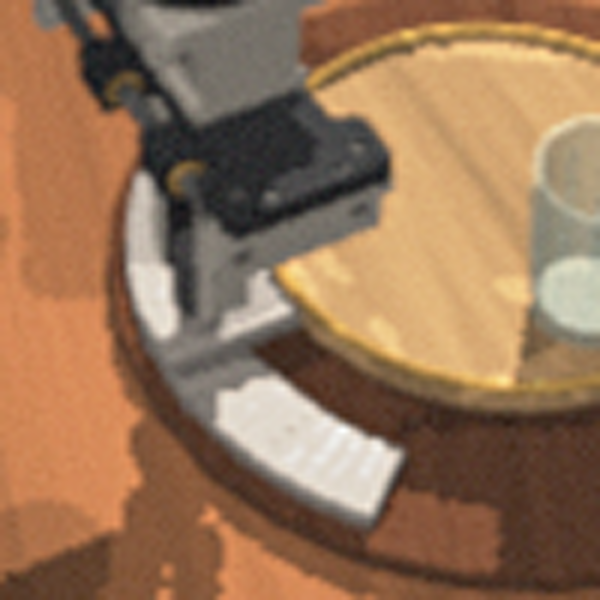

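```bash
python3 -m creep '{"hand":[0.4,0.4,0.4],"slide":[[0,-0.0005,0],[0,-0.001,0],[0,-0.001,0]],"spin":[0,0,0]}'
python3 - <<'E'
from h import *
o=ctrl.get_obs();p,R=pose();print(p,"tool force",R.T@o["force"],o["moment"],o["grip_width"])
d=p[:2]-AX;print(np.hypot(*d),np.degrees(np.arctan2(d[1],d[0]))%360)
E
```

```text
time_s: 9.33
ee_pos: [0.4811, -0.0244, 0.074]
eef_rot: [-1.302, 1.571, -1.067]
force: [-0.8, 0.5, 0.1]
grip_width: 0.0286
[ 0.48107927 -0.02437676  0.07397693] tool force [-0.05808992  0.64520935 -0.6349148 ] [0.07826738 0.03451673 0.01486538] 0.028582151226024637
0.15019296353915493 194.17376170010655
```

```bash
python3 -m creep '{"hand":[0.4,0.4,0.4],"slide":[[0,-0.0005,0],[0,-0.001,0],[0,-0.001,0]],"spin":[0,0,0]}'
python3 - <<'E'
from h import *
o=ctrl.get_obs();p,R=pose();print(p,"tool force",R.T@o["force"],o["moment"],o["grip_width"])
d=p[:2]-AX;print(np.hypot(*d),np.degrees(np.arctan2(d[1],d[0]))%360)
E
```

```text
time_s: 9.58
ee_pos: [0.4813, -0.0253, 0.074]
eef_rot: [0.711, 1.571, 0.946]
force: [-0.9, 0.7, 0.9]
grip_width: 0.0284
[ 0.48129023 -0.02529683  0.073966  ] tool force [-0.87994205  0.93335263 -0.71587147] [0.06730225 0.08342194 0.00642777] 0.028388206298506954
0.15021668684128836 194.53371611940636
```

```bash
python3 -m creep '{"hand":[0.4,0.4,0.4],"slide":[[0,-0.0005,0],[0,-0.0005,0],[0,-0.0005,0]],"spin":[0,0,0]}'
python3 - <<'E'
from h import *
import cv2
o=ctrl.get_obs();p,R=pose();print(p,"tool force",R.T@o["force"],o["moment"],o["grip_width"])
d=p[:2]-AX;print(np.hypot(*d),np.degrees(np.arctan2(d[1],d[0]))%360)
s=ctrl.camera("side");t=ctrl.camera("top")
a=cv2.resize(s[180:280,210:290],None,fx=5,fy=5,interpolation=cv2.INTER_CUBIC);b=cv2.resize(t[130:230,250:310],None,fx=5,fy=5,interpolation=cv2.INTER_CUBIC)
cv2.imwrite("pics/c7.png",np.hstack([a,b])[:,:,::-1])
E
```

```text
time_s: 9.83
ee_pos: [0.4813, -0.0255, 0.0739]
eef_rot: [1.964, 1.57, 2.199]
force: [-1.0, 3.8, 0.9]
grip_width: 0.0281
[ 0.48132413 -0.02554423  0.07393645] tool force [-0.88542769  3.97528462 -0.0758637 ] [0.76258825 0.29919218 0.02292923] 0.028145119847612973
0.1502461626158184 194.6282862501378
```

View pics/c7.png

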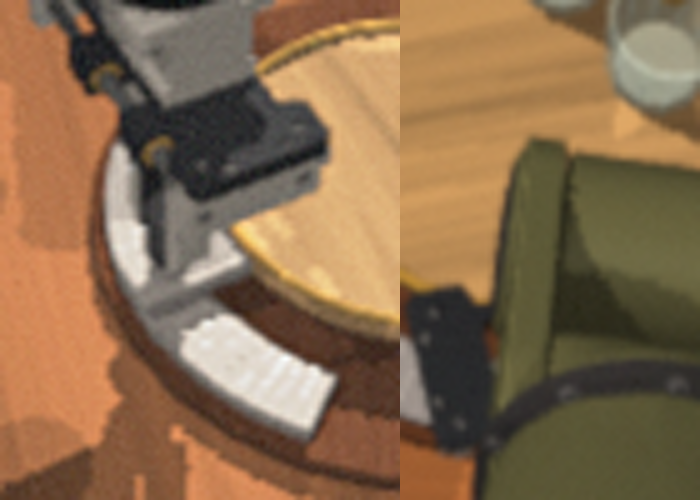

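```bash
python3 -m creep '{"hand":[0.4,0.4,0.4],"slide":[[0,-0.0005,0],[0,-0.0005,0],[0,-0.0005,0]],"spin":[0,0,0]}'
python3 - <<'E'
from h import *
o=ctrl.get_obs();p,R=pose();print(p,"tool force",R.T@o["force"],o["moment"],o["grip_width"])
d=p[:2]-AX;print(np.hypot(*d),np.degrees(np.arctan2(d[1],d[0]))%360)
E
```

```text
time_s: 10.18
ee_pos: [0.4814, -0.0258, 0.074]
eef_rot: [1.767, 1.57, 2.001]
force: [-1.9, 7.3, 2.6]
grip_width: 0.0286
[ 0.48137465 -0.0257693   0.07395034] tool force [-2.61611459  7.58842986 -0.17836555] [1.38497279 0.44265839 0.04941057] 0.028592553129025828
0.15025429382891348 194.71619522802115
```

```bash
python3 -m creep '{"hand":[0.4,0.4,0.4,0.4,0,-0.3,-0.5,-0.5,-0.5,-0.5,-0.5,-0.5],"slide":[[0,0.001,0],[0,0.002,0],[0,0.0025,0],[0,0.0025,0],[0,0.0025,0],[0,0.0025,0],[0,0.0025,0],[0,0.0025,0],[0,0.0025,0],[0,0.0025,0],[0,0.0025,0],[0,0.0025,0]],"spin":[0,0,0,0,0,0,0,0,0,0,0,0]}'
python3 - <<'E'
from h import *
o=ctrl.get_obs();p,R=pose();print(p,"tool force",R.T@o["force"],o["moment"],o["grip_width"])
E
python3 -m creep '{"hand":[-0.5,-0.5,-0.5,-0.5,-0.5,-0.5,-0.5,-0.5],"slide":[[-0.01,0,0],[-0.025,0,0],[-0.04,0,0],[-0.06,0,0],[-0.085,0,0],[-0.11,0,0],[-0.13,0,0],[-0.13,0,0]],"spin":[0,0,0,0,0,0,0,0]}'
python3 - <<'E'
from h import *
import cv2
s=ctrl.camera("side");t=ctrl.camera("top")
cv2.imwrite("pics/s8.png",s[:,:,::-1]);cv2.imwrite("pics/t8.png",t[:,:,::-1])
a=cv2.resize(s[160:260,210:335],None,fx=6,fy=6,interpolation=cv2.INTER_CUBIC)
cv2.imwrite("pics/c8.png",a[:,:,::-1])
for ang in(193,193.6,194.2):
  q=AX+.15*np.array([np.cos(np.radians(ang)),np.sin(np.radians(ang))])
  for z in(.088,.098):
    u=proj("side",[*q,z]);print(ang,z,u,(u-[210,160])*6)
E
```

```text
time_s: 11.18
ee_pos: [0.4809, -0.0238, 0.074]
eef_rot: [-0.068, 1.571, 0.167]
force: [0.0, 0.4, -0.2]
grip_width: 0.0698
[ 0.48094076 -0.02378093  0.07396054] tool force [0.21800354 0.40698902 0.13860475] [-0.00805572 -0.01477243  0.01235556] 0.06984722092358735
time_s: 11.85
ee_pos: [0.4822, -0.0239, 0.2086]
eef_rot: [-0.363, 1.564, -0.128]
force: [0.2, 0.7, 0.5]
grip_width: 0.0706
193 0.088 [242.6309367 220.2034097] [195.78562018 361.22045818]
193 0.098 [242.60892605 217.47007179] [195.65355629 344.82043074]
193.6 0.088 [242.92257119 220.62636208] [197.53542716 363.75817246]
193.6 0.098 [242.90279122 217.89321568] [197.41674735 347.35929409]
194.2 0.088 [243.22079114 221.04790309] [199.32474687 366.28741856]
194.2 0.098 [243.203298   218.31495636] [199.21978798 349.88973816]
```

View pics/c8.png

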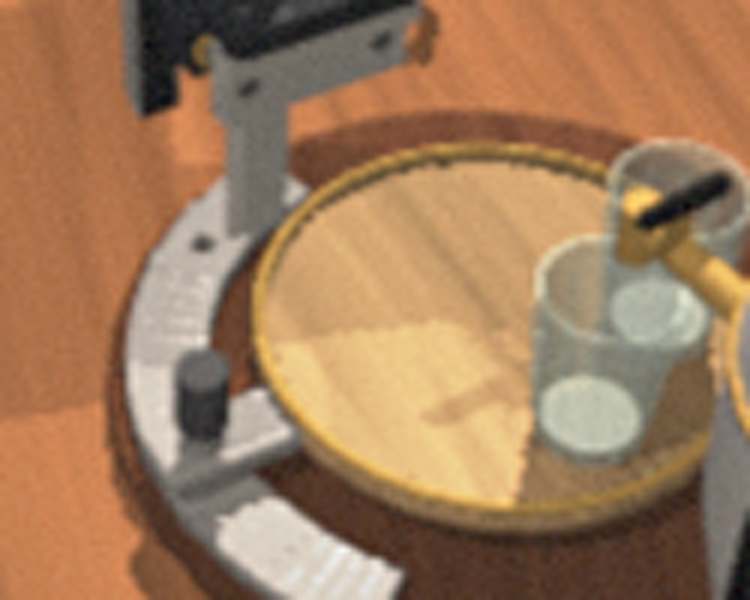

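Run:
```python
from h import *
import cv2
s0=cv2.imread("pics/side0.png");s=cv2.imread("pics/s8.png")
a=cv2.resize(s0[172:212,228:262],None,fx=11,fy=11,interpolation=cv2.INTER_CUBIC)
b=cv2.resize(s[207:247,228:262],None,fx=11,fy=11,interpolation=cv2.INTER_CUBIC)
cv2.imwrite("pics/c9.png",np.hstack([a,b]))
def band(im,u0,u1,v0,v1):
    g=cv2.cvtColor(im,cv2.COLOR_BGR2HSV);m=((g[...,2]<110)&(g[...,1]<70)).astype(np.uint8);mm=np.zeros_like(m);mm[v0:v1,u0:u1]=m[v0:v1,u0:u1]
    n,l,st,c=cv2.connectedComponentsWithStats(mm);i=1+np.argmax(st[1:,4]);return st[i],c[i]
print(band(s0,235,255,175,200),band(s,230,255,210,240))
for nm,q in(("first",AX+.15*np.array([np.cos(np.radians(139.5)),np.sin(np.radians(139.5))])),("now",AX+.15*np.array([np.cos(np.radians(193.6)),np.sin(np.radians(193.6))]))):
  for z in(.05,.054,.064,.088,.098):print(nm,z,proj("side",[*q,z]))
t=cv2.imread("pics/t8.png");cv2.imwrite("pics/c10.png",cv2.resize(t[80:225,195:350],None,fx=4,fy=4,interpolation=cv2.INTER_CUBIC))
```

```text
(array([240, 182,   8,  17, 108], dtype=int32), array([243.41666667, 189.86111111])) (array([239, 218,   9,  18, 123], dtype=int32), array([243.40650407, 226.49593496]))
first 0.05 [242.58986687 193.25251404]
first 0.054 [242.582069   192.22520152]
first 0.064 [242.56238898 189.63250344]
first 0.088 [242.51404834 183.26397981]
first 0.098 [242.49343037 180.54771363]
now 0.05 [242.99504465 230.64056298]
now 0.054 [242.98760987 229.61324297]
now 0.064 [242.96882681 227.0178472 ]
now 0.088 [242.92257119 220.62636208]
now 0.098 [242.90279122 217.89321568]
```

View pics/c9.png

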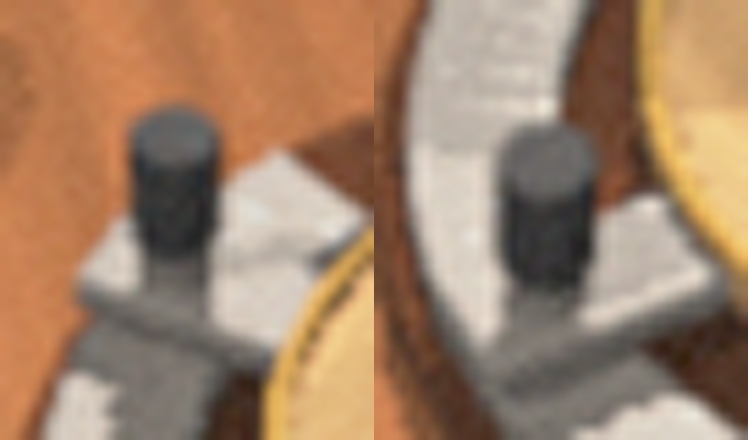

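View pics/c10.png

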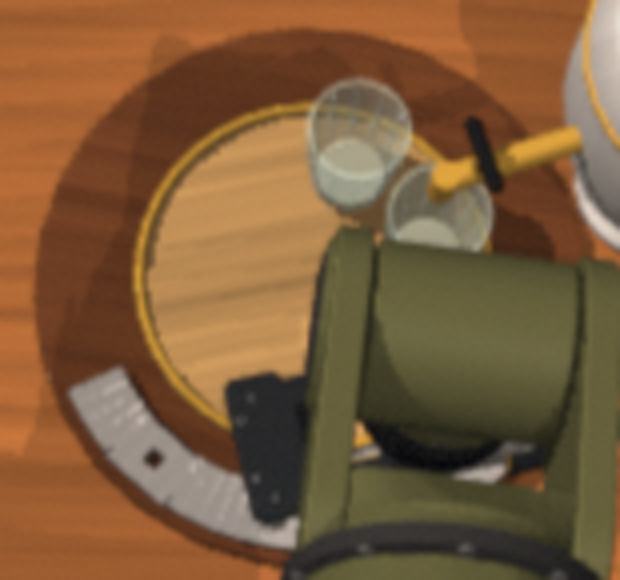

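Run:
```python
from station import ctrl
o=ctrl.get_obs();print(o["time_s"],o["force"],ctrl.hand_in())
```

```text
the job is handed in; nothing more can be done
11.95 [-0.27224433  1.02764228 -0.19699106] None
```

The pin is down in the second hole, the hand is clear of everything, and the job was handed in at 11.95 s. No verdict is reported, so this rests on my own checks.

**What I did:** I found the tray axis, knob and second hole from both camera views. I gripped the knob lightly and pulled the pin up 14.5 mm. I carried the tray round about 45° and lowered the pin onto the steel. Then I loosened the fingers to 28 mm so the spring did the pressing, and swept on slowly until the pin dropped.

**Finding the hole by feel:** Sideways force on the fingers was about 5–7 N while sliding. It fell to about 0.7 N as the pin dropped, then rose to 7.6 N within about half a millimetre when the pin met the hole's wall. I backed off, opened the fingers and lifted clear.

**Last checks:**
- **Pin:** the top of the knob sits at side-view row 221.1. Fully down predicts 220.6 and resting on the steel predicts 217.9. At the start, with the pin down, the same method was also off by 0.5 px.
- **Tray:** it has turned about 54° (0.945 rad), which agrees with the hole seen in the first pictures.
- **Glasses:** both look upright and in place. The arm partly hid the next glass's foot, so I judged its offset from the tap from the tray angle, about 7 mm, instead of measuring it.
- **Disagreement:** just after the 13 mm pull the lifting force read 7.4 N where about 8.4 N was expected. I pulled a little higher; it then read 9.0 N and the tray turned freely.

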